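# Fit the capacitor and offer up the transformer channel

## Robot

A 6-joint arm with a two-finger parallel gripper is mounted at the origin on the work surface. World frame = base frame: x ahead of the robot, y to its left, z up, the work surface at z = 0. Lengths are in m, angles in rad, forces in N, time in s.
With the tool pointing down it reaches from about 0.4 to 0.925 m from the base axis. Payload 3.4 kg.
Tool frame: the origin (TCP) lies at the centre of the arm's flange, where the gripper is bolted on; the fingertips stand 173 mm ahead of it and the grasp point (between the pads) lies 155 mm ahead of it; z points along the fingers, x is the direction in which the jaws open and shut, and the axes are right-handed (so a half turn about z gives the same grasp; the last joint's range is limited). The gripper opens to 85 mm and grips with 20 to 120 N. Pads are 22 mm wide; open, the fingers measure 114 mm over their backs; the gripper's body (76 mm by 85 mm) begins 54 mm behind the grasp point. The pads swing forward as they close: fully open they stand 13 mm farther back than shut.
Start: joints at [-1.254, 0.307, 1.506, -0, 1.328, -0.073], TCP at [0.218, -0.532, 0.405] pointing down, gripper open.
Joint ranges: [-3.12, 3.12], [-1.05, 2.28], [0.14, 2.33], [-1.42, 4.57], [0.1, 2.73], [-2.68, 2.68]. Speed limits (rad/s): [2.57, 2.57, 3.14, 3.14, 3.14, 3.14].

## Interface

Orientations are given as a rotation vector (axis times angle).
In Python, from bench import arm gives the robot as it stands.
- The arm moves only by the tool servo_tool, never from a script. Its argument "moves" is a list of rows, each an object of numbers: "dx", "dy", "dz": the shift along the tool's x, y, z in units of 0.2 m (1.0 is 0.2 m); "wx", "wy", "wz": the turn, a rotation vector about the tool's x, y, z in units of pi rad (1.0 is pi rad). A call has 1 to 5 rows; each row is the pose to reach, as a shift and turn from the pose commanded when the call began, along the tool's axes at that moment, turning the shorter way round; what a row does not reach only later rows make up. A row lasts 1/12 s, in which the tool goes at most 41.7 mm and 7.16 degrees, less where a joint would pass 70% of its speed; a pose out of reach is approached as far as the arm can. A call with a number of a shift or a turn outside -1 to 1 is refused whole. A call with a gripper value outside its range is refused whole. "hand" is the opening, from 0 (shut) to 1 (fully open), set as the call begins (left out, the last holds). The fingers move at their own pace and stop on an object; "squeeze" is the grip in N (left out, the last holds). Time passes only in rows, so rows that repeat a pose let the fingers close. It gives the time, the measured TCP pose, the force and the opening at its end, in the units of the state.
- arm.sense(): the state, without advancing time (a new reading comes with each control period).
- arm.grab_frame(name): name is "scene" or "side" or "wrist"; returns the picture (480x640x3 uint8, blue, green, red); there is no depth.
- arm.camera_params(name): a dict with "fx", "fy", "cx", "cy" (pixels), "R" (3x3) and "t" (3): a world point X has camera coordinates R X + t. Camera axes: x right, y down, z forward; pixel columns grow to the right and rows downward; lengths in m; the calibration is good to about 2 mm. A picture is of the moment at which its call begins: read the wrist's pose just before it. camera_params takes no time and is no camera call; for the wrist camera it gives the pose at the moment of the call.
- arm.hand_in(): hands the job in, once; it reports no verdict.
The state is a dict: "clock": time; "joint_pos": joint angles; "joint_velocities": joint speeds; "effort": joint torques, N m; "ee_pos": TCP position; "tcp_rot": TCP orientation; "contact_force": force on the tool from outside, world axes, zero at the start; "wrist_torque": the same for the moment, N m; "width": finger opening in m.
Only numpy, scipy, OpenCV 4.12 (cv2) and the standard library are available. Lean on these libraries where they do the work, as an engineer would, in place of code of your own. Each camera call takes 0.05 s, during which the arm holds its last target. There are 200 camera calls.

## Task

Fit out the power-supply chassis: first lay the large capacitor, which stands upright on the bench, gently on its side in the two V-saddles on the chassis floor and let go of it. Then grip the aluminium channel that carries the transformer by its balance point, lift it and hold it level and still about two to three centimetres above the four standoffs, squarely over them with the transformer towards the mains-inlet panel, so that a colleague can connect it from below; finish while still holding it there, and do not let it rest on anything. Leave everything else on the bench where it is.

Things in the scene. Friction and masses are not known exactly. Their poses are not given: they have to be found in the camera images.
- capacitor: the large can capacitor: dark-sleeved cylinder, 35 mm in diameter, 90 mm long, with two 4 mm high aluminium terminals on its upper end, about 0.14 kg (varies), upright at the start; origin at the centre of its foot, z along its axis towards the terminals. A much smaller can (25 by 50 mm) nearby is not used
- cap_centre (a point): the middle of the large capacitor, on its axis, 45 mm from its foot; axes as capacitor
- saddle (a point): where the middle of the lying capacitor belongs, 36 mm above the bench; x level along the saddles to the inlet panel, z up. The can lies along x, terminals to either end, in two grey 90-degree V blocks, each 10 mm long, 32 mm either side of this point, 44 mm wide, tops 9 mm below it. Between and beside them the floor is free (side wall 55 mm off, standoffs 88 mm off)
- chassis: open aluminium chassis tray, fixed: 240 (x) by 210 (y) mm, inner floor 9 mm above the bench, three low walls with tops 29 mm above the bench; at its +x end the rear panel with the black mains inlet, top 67 mm above the bench. Origin under its centre, on the bench. The saddles lie along x at y = -50 mm, the standoffs about y = +55 mm
- standoffs (a point): the centre of the rectangle of the four brass standoffs (9 mm thick, 30 mm high), level with their tops, 39 mm above the bench; they stand 90 mm either way along x and 13 mm either way along y; x points to the rear panel with the mains inlet, z up
- inlet_end (a point): a point 70 mm from standoffs along +x, level with the standoff tops: the transformer is to be held over it
- channel: loose aluminium U-channel, open side up, 200 long (x), 46 wide outside (y), flanges 25 high, 3 mm thick; about 0.55 kg in all (varies). Near its +x end a transformer, steel core and copper winding (50 mm long, top 45 mm above the underside); near its -x end a lighter dark finned heat sink (50 mm long). Origin at the middle of its underside; lies flat on the bench at the start
- channel_mid (a point): the origin of channel: middle of its length and width, on its underside
- balance (a point): the balance point of the loaded channel, 28 mm from the middle of its length towards the transformer (19 mm from the transformer's near face), mid-width, 12.5 mm above the underside; x along the channel towards the transformer, y across it, z up. Only the bare flanges, 46 mm apart over their outer faces, are there to be gripped
- transformer (a point): the middle of the transformer on the channel, 72 mm from the middle of the channel's length, 24 mm above its underside
- small_cap: bystander: small can capacitor, 25 mm in diameter, 50 mm high, upright; origin under its foot
- multimeter: bystander: orange multimeter lying flat, 170 x 82 x 40 mm; origin at the centre of its underside
- screwdriver: bystander: screwdriver lying on the bench; origin under its middle
- solder_spool: bystander: spool of solder, 60 mm in diameter, 46 mm high; origin under its centre
- cleaner_bottle: bystander: white bottle, 56 mm in diameter, 140 mm high; origin under its centre
- circuit_board: bystander: green circuit board lying flat, 100 x 70 mm; origin under its centre
- screw_tray: bystander: low blue tray with screws, 120 x 90 x 30 mm; origin under its centre
- third_hand: bystander: soldering clamp stand on a round foot, 115 mm high, with a 180 mm cross-bar; origin under its foot
There are look-alikes about, which are no part of the job. What is shaped like the channel but blue is not meant.

How it is judged:
By the outcome, as a careful person would: the job done as asked, in the order asked, and still so for the second after the job is handed in, while the arm keeps its last pose, push and grip.
It also fails if it takes over 53 s, if anything falls off the work surface, if the arm or the gripper's body presses on something with over 40 N, if the wrist force passes 120 N, or if a joint passes its speed limit or range.

## Working session

There is one attempt and no reset: what is moved stays moved. The work goes in short steps, Python scripts to look and compute and a tool call to move; the robot and the scene stay as the last step left them, time stands still between calls to the robot, and variables do not carry over. Pictures are saved under pics/ and viewed, about 8 in all and at most 12, crops included, and the job is handed in when it is done.

Besides the shell and the picture viewer there is one more tool, called after ">>>" as a command line: name --argument value ..., lists and objects as JSON in quotes. servo_tool: Moves the arm, as the interface text tells. Shifts and turns lie within -1 to 1; 1 stands for 0.2 m of shift or pi rad of turn. Its arguments: {"type":"object","properties":{"moves":{"type":"array","items":{"type":"object","properties":{"dx":{"type":"number","minimum":-1,"maximum":1},"dy":{"type":"number","minimum":-1,"maximum":1},"dz":{"type":"number","minimum":-1,"maximum":1},"wx":{"type":"number","minimum":-1,"maximum":1},"wy":{"type":"number","minimum":-1,"maximum":1},"wz":{"type":"number","minimum":-1,"maximum":1}}}},"hand":{"type":"number"},"squeeze":{"type":"number"}},"required":["moves"]}

```bash
ls; mkdir -p pics; python3 - <<'E'
from bench import arm
import cv2,numpy as np
s=arm.sense();print({k:np.round(v,3) for k,v in s.items()})
for n in("scene","side","wrist"):
    p=arm.camera_params(n);f=arm.grab_frame(n);cv2.imwrite(f"pics/{n}0.png",f)
    R=np.array(p["R"]);print(n,p["fx"],p["cx"],p["cy"],np.round(-R.T@np.array(p["t"]),3),np.round(R,2).tolist())
E
```

```text
pics
{'clock': np.float64(0.0), 'joint_pos': array([-1.254,  0.308,  1.508, -0.   ,  1.328, -0.074]), 'joint_velocities': array([ 0.001,  0.   ,  0.002, -0.001,  0.001,  0.001]), 'effort': array([-2.0000e-03, -4.5755e+01, -2.5191e+01,  0.0000e+00,  1.3000e-02,
        0.0000e+00]), 'ee_pos': array([ 0.218, -0.532,  0.404]), 'tcp_rot': array([-2.609,  1.748,  0.003]), 'contact_force': array([ 0.619,  0.828, -0.163]), 'wrist_torque': array([-0.043, -0.018, -0.004]), 'width': np.float64(0.085)}
scene 449.76783995712947 320.6259135150642 237.8053177371057 [ 1.384 -0.154  0.715] [[0.16, 0.99, 0.0], [0.58, -0.09, -0.81], [-0.8, 0.13, -0.58]]
side 449.75294686217666 326.2215322008948 248.32132620969074 [-0.075  0.706  0.973] [[-0.78, -0.62, 0.0], [-0.43, 0.55, -0.72], [0.44, -0.56, -0.7]]
wrist 422.36016413479734 318.92014127357936 230.82009921980728 [ 0.295 -0.5    0.374] [[0.38, -0.93, -0.0], [-0.88, -0.36, 0.32], [-0.3, -0.12, -0.95]]
```

View pics/scene0.png

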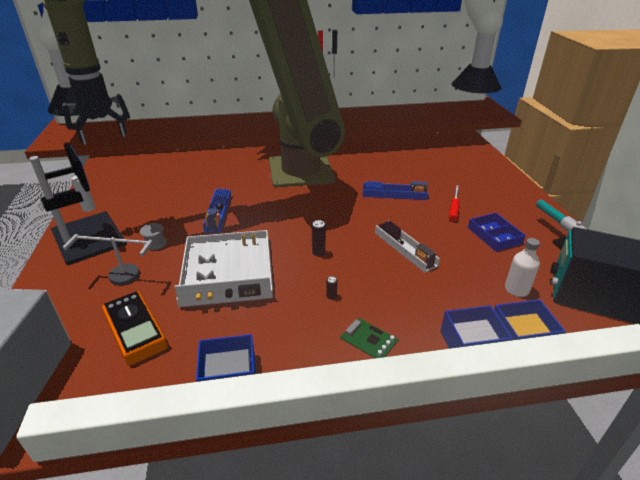

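View pics/side0.png

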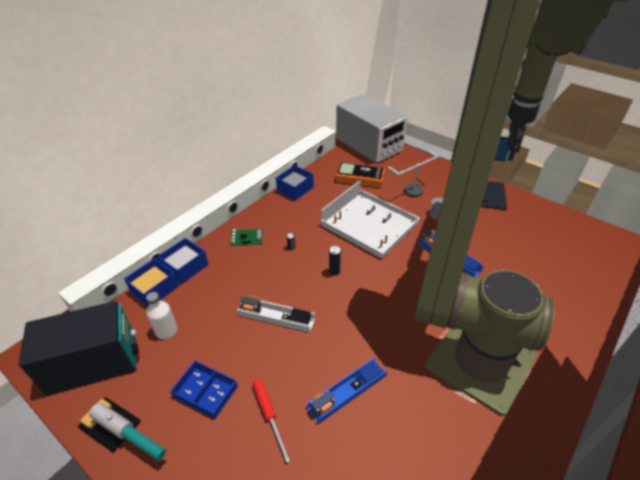

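Scene view: the large capacitor is at about (319,238) and the small can at (332,288). The silver channel is at (407,246) with its transformer at (427,255), and there are blue look-alikes at (217,212) and (395,190). The chassis is at (225,268), its inlet panel facing the camera. The silver channel and the tall can fit the description. I'll confirm that in an enlarged crop.

```bash
cat > h.py <<'E'
from bench import arm
import cv2,numpy as np
from scipy.spatial.transform import Rotation as Ro
def ray(p,u,v,z):
    R=np.array(p["R"]);c=-R.T@np.array(p["t"])
    d=R.T@np.array([(u-p["cx"])/p["fx"],(v-p["cy"])/p["fy"],1]);return c+d*(z-c[2])/d[2]
def proj(p,X):
    X=np.atleast_2d(X)@np.array(p["R"]).T+np.array(p["t"]).reshape(3)
    return np.c_[p["fx"]*X[:,0]/X[:,2]+p["cx"],p["fy"]*X[:,1]/X[:,2]+p["cy"]]
def tomove(Rg,pos):
    "shift (units) and turn (units) from the current tool pose to a goal"
    s=arm.sense();R=Ro.from_rotvec(s["tcp_rot"])
    return np.round(R.inv().apply(np.array(pos)-s["ee_pos"])/.2,3),np.round((R.inv()*Rg).as_rotvec()/np.pi,4)
def save(n,f,x0,x1,y0,y1,k): cv2.imwrite(f"pics/{n}.png",cv2.resize(f[y0:y1,x0:x1],None,fx=k,fy=k,interpolation=cv2.INTER_CUBIC))
E
python3 - <<'E'
from h import *
p=arm.camera_params("scene")
for n,u,v,z in[("cap foot",319,253,0),("cap top",319,222,.09),("smallfoot",332,297,0),("ch A",378,225,.025),("ch B",436,263,.025),("chass c",225,262,.02)]:print(n,np.round(ray(p,u,v,z),3))
save("sc1",cv2.imread("pics/scene0.png"),170,446,205,310,2.9)
E
```

```text
cap foot [ 0.47 -0.01  0.  ]
cap top [ 0.46  -0.008  0.09 ]
smallfoot [ 0.638 -0.007  0.   ]
ch A [0.404 0.164 0.025]
ch B [0.586 0.26  0.025]
chass c [ 0.494 -0.248  0.02 ]
```

View pics/sc1.png

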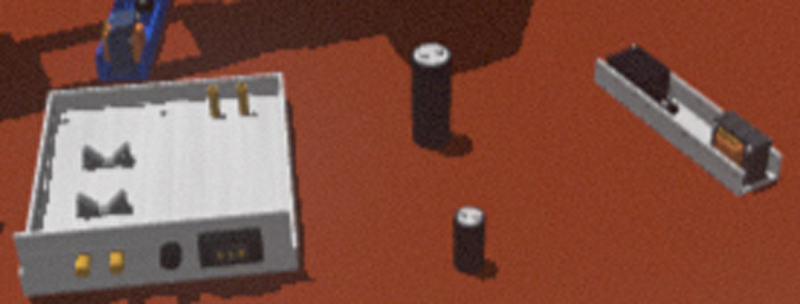

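The crop confirms both. The tall dark can with terminals is at crop (431,95), and the silver channel carries a heat sink and a transformer. The chassis corners are: panel top-left (20,236), panel top-right (295,212), back wall top (48,92) and (283,75).

```bash
python3 - <<'E'
from h import *
from scipy.optimize import least_squares
p=arm.camera_params("scene")
k=2.9
w=lambda u,v:(170+u/k,205+v/k)
obs=[((.12,-.105,.067),w(19,236)),((.12,.105,.067),w(295,212)),((-.12,-.105,.029),w(50,92)),((-.12,.105,.029),w(283,75)),((.12,-.105,0),w(23,291)),((.12,.105,0),w(299,270)),
((-.09,.042,.039),w(213,86)),((-.09,.068,.039),w(243,85))]
P=np.array([o[0] for o in obs]);U=np.array([o[1] for o in obs])
def T(q,P):
    c,s=np.cos(q[2]),np.sin(q[2]);return P@np.array([[c,s,0],[-s,c,0],[0,0,1]])+[q[0],q[1],0]
r=least_squares(lambda q:(proj(p,T(q,P))-U).ravel(),[.49,-.25,0],loss="soft_l1")
print("chassis",r.x,np.degrees(r.x[2]),np.round(r.fun.reshape(-1,2),1).tolist())
q=r.x;print("saddle",T(q,np.array([[0,-.05,.036]])),"stand",T(q,np.array([[0,.055,.039]])))
E=None
# channel
for n,c,z in[("hs end near-left",(597,62),.025),("hs end top",(633,47),.025),("tr end left",(741,168),.025),("tr end right",(778,150),.025)]:print(n,np.round(ray(p,*w(*c),z),3))
for c,z in[((431,141),0),((431,55),.09)]:print("cap",np.round(ray(p,*w(*c),z),3))
cap=np.array([.465,-.01,.045])
ph=np.radians(-25)
for th,nm in[(-45,"start")]:
    x=np.array([np.sin(ph),-np.cos(ph),0]);z=np.array([0,0,-1.]);y=np.cross(z,x)
    Rg=Ro.from_matrix(np.c_[x,y,z])
    Rt=Rg*Ro.from_rotvec([np.radians(th),0,0])
    print(tomove(Rg,cap+[0,0,.4]), tomove(Rt,cap-Rt.apply([0,0,.155+.15])))
    print(Rt.apply([0,0,1]),cap-Rt.apply([0,0,.155+.15]))
E
```

```text
chassis [ 0.50230474 -0.24288943 -0.01907512] -1.0929238288529317 [[-3.2, -0.3], [-0.2, -1.0], [0.1, -0.7], [0.1, -1.2], [1.2, 3.2], [0.3, 1.3], [0.1, 0.3], [-0.1, -0.1]]
saddle [[ 0.50135104 -0.29288034  0.036     ]] stand [[ 0.50335381 -0.18789944  0.039     ]]
hs end near-left [0.409 0.156 0.025]
hs end top [0.39  0.197 0.025]
tr end left [0.582 0.235 0.025]
tr end right [0.564 0.275 0.025]
cap [ 0.472 -0.012  0.   ]
cap [ 0.468 -0.011  0.09 ]
(array([-1.944, -2.132, -0.202]), array([2.00e-04, 5.00e-04, 2.63e-01])) (array([-1.15 , -2.862,  0.719]), array([-0.2352, -0.1027,  0.2492]))
[-0.64085638  0.29883624 -0.70710678] [ 0.6604612  -0.10114505  0.26066757]
```

>>> servo_tool --moves '[{"dx": -0.08,"dy": -0.18,"dz": 0.0,"wz": 0.03},{"dx": -0.16,"dy": -0.37,"dz": 0.0,"wz": 0.06},{"dx": -0.24,"dy": -0.56,"dz": 0.0,"wz": 0.09},{"dx": -0.32,"dy": -0.75,"dz": 0.0,"wz": 0.12},{"dx": -0.4,"dy": -0.94,"dz": 0.0,"wz": 0.15}]' --hand 1

```text
invalid input at $.moves[0]: expected keys dx, dy, dz, wx, wy, wz
```

```bash
cat >> h.py <<'E'
def down(ph,th=0):
    "tool down, jaws across heading ph (deg), tilted th deg about tool x (+: points towards ph)"
    a=np.radians(ph);x=np.array([np.sin(a),-np.cos(a),0]);z=np.array([0,0,-1.])
    return Ro.from_matrix(np.c_[x,np.cross(z,x),z])*Ro.from_rotvec([np.radians(th),0,0])
def goto(ph,th,g,back=0):
    "moves to bring the grasp point to g, backed off along the tool axis"
    R=down(ph,th);t=np.array(g)-R.apply([0,0,.155+back]);print("goal",np.round(t,3),*tomove(R,t));return R,t
E
python3 - <<'E'
from h import *
s=arm.sense();print(s["clock"],s["ee_pos"],s["joint_pos"])
goto(-25,-45,[.465,-.011,.045],.15); goto(-25,-20,[.465,-.011,.045],.17)
E
```

```text
0.15 [ 0.21840978 -0.53163834  0.40399807] [-1.25449357e+00  3.07407584e-01  1.50734864e+00  3.23372418e-05
  1.32839636e+00 -7.35113805e-02]
goal [ 0.66  -0.102  0.261] [-1.145 -2.86   0.719] [-0.2352 -0.1027  0.2492]
goal [ 0.566 -0.058  0.35 ] [-1.53  -2.506  0.271] [-0.1045 -0.0454  0.2603]
```

>>> servo_tool --moves '[{"dx": -0.1,"dy": -0.2,"dz": 0,"wx": 0,"wy": 0,"wz": 0.03},{"dx": -0.2,"dy": -0.4,"dz": 0,"wx": 0,"wy": 0,"wz": 0.06},{"dx": -0.3,"dy": -0.6,"dz": 0,"wx": 0,"wy": 0,"wz": 0.1},{"dx": -0.4,"dy": -0.8,"dz": 0,"wx": 0,"wy": 0,"wz": 0.13},{"dx": -0.5,"dy": -1,"dz": 0,"wx": 0,"wy": 0,"wz": 0.17}]' --hand 1

```text
clock: 0.57
ee_pos: [0.3517, -0.3785, 0.4044]
tcp_rot: [-2.064, 2.368, 0.001]
contact_force: [2.0, 0.6, -0.4]
width: 0.0858
```

```bash
python3 - <<'E'
from h import *
s=arm.sense();print(s["clock"],s["ee_pos"],s["joint_pos"])
goto(-25,-45,[.465,-.011,.045],.15); goto(-25,-20,[.465,-.011,.045],.17)
E
```

```text
0.5667 [ 0.35165976 -0.37853542  0.40443437] [-9.04129028e-01  2.26003116e-01  1.62465296e+00  4.71902742e-04
  1.29172989e+00  8.03580265e-01]
goal [ 0.66  -0.102  0.261] [-1.579 -1.341  0.72 ] [-0.248  -0.0372  0.0904]
goal [ 0.566 -0.058  0.35 ] [-1.734 -0.841  0.271] [-0.1102 -0.0164  0.0943]
```

>>> servo_tool --moves '[{"dx": -0.17,"dy": -0.08,"dz": 0.03,"wx": -0.01,"wy": 0,"wz": 0.02},{"dx": -0.34,"dy": -0.16,"dz": 0.05,"wx": -0.02,"wy": 0,"wz": 0.04},{"dx": -0.51,"dy": -0.24,"dz": 0.08,"wx": -0.03,"wy": -0.01,"wz": 0.05},{"dx": -0.68,"dy": -0.32,"dz": 0.1,"wx": -0.04,"wy": -0.01,"wz": 0.06},{"dx": -0.85,"dy": -0.4,"dz": 0.13,"wx": -0.05,"wy": -0.01,"wz": 0.07}]'

```text
clock: 0.98
ee_pos: [0.4531, -0.2207, 0.3787]
tcp_rot: [1.746, -2.505, -0.213]
contact_force: [0.8, -0.2, 0.8]
width: 0.0856
```

```bash
python3 - <<'E'
from h import *
s=arm.sense();print(s["clock"],s["ee_pos"],s["joint_pos"])
goto(-25,-20,[.465,-.011,.045],.17)
E
```

```text
0.9833 [ 0.45310855 -0.22066077  0.3786625 ] [-0.53101653  0.27659199  1.62955402 -0.01548225  1.39564462  1.39710388]
goal [ 0.566 -0.058  0.35 ] [-0.956 -0.267  0.113] [-0.0599 -0.0025  0.0263]
```

>>> servo_tool --moves '[{"dx": -0.19,"dy": -0.05,"dz": 0.02,"wx": -0.01,"wy": 0,"wz": 0.005},{"dx": -0.38,"dy": -0.1,"dz": 0.04,"wx": -0.02,"wy": 0,"wz": 0.01},{"dx": -0.57,"dy": -0.16,"dz": 0.06,"wx": -0.04,"wy": 0,"wz": 0.015},{"dx": -0.76,"dy": -0.21,"dz": 0.09,"wx": -0.05,"wy": 0,"wz": 0.02},{"dx": -0.95,"dy": -0.27,"dz": 0.11,"wx": -0.06,"wy": 0,"wz": 0.025}]'

```text
clock: 1.4
ee_pos: [0.5656, -0.0589, 0.3503]
tcp_rot: [1.574, -2.454, -0.429]
contact_force: [1.3, -1.3, 0.1]
width: 0.0858
```

```bash
python3 - <<'E'
from h import *
s=arm.sense();print(s["clock"],s["ee_pos"],s["joint_pos"])
goto(-25,-20,[.465,-.011,.045],.17)
f=arm.grab_frame("wrist");p=arm.camera_params("wrist");np.savez("w1.npz",**{k:np.array(v) for k,v in p.items()})
R=np.array(p["R"]);print(-R.T@np.array(p["t"]),R)
for x in(.455,.465,.475):print(proj(p,[[x,-.011,0],[x,-.011,.09]]).round().tolist())
cv2.imwrite("pics/w1.png",f)
E
```

```text
1.4 [ 0.56556718 -0.05887428  0.35030283] [-0.20274708  0.44014291  1.46827257  0.07091396  1.57707488  1.78629344]
goal [ 0.566 -0.058  0.35 ] [-0.004  0.001 -0.   ] [ 0.0005 -0.0028  0.0015]
[ 0.6305185  -0.08191904  0.29238347] [[-4.15007108e-01 -9.09818124e-01 -2.84191288e-04]
 [-7.08587045e-01  3.23021016e-01  6.27345059e-01]
 [-5.70678105e-01  2.60554033e-01 -7.78741354e-01]]
[[329.0, 187.0], [332.0, 262.0]]
[[324.0, 177.0], [326.0, 251.0]]
[[319.0, 167.0], [319.0, 241.0]]
```

View pics/w1.png

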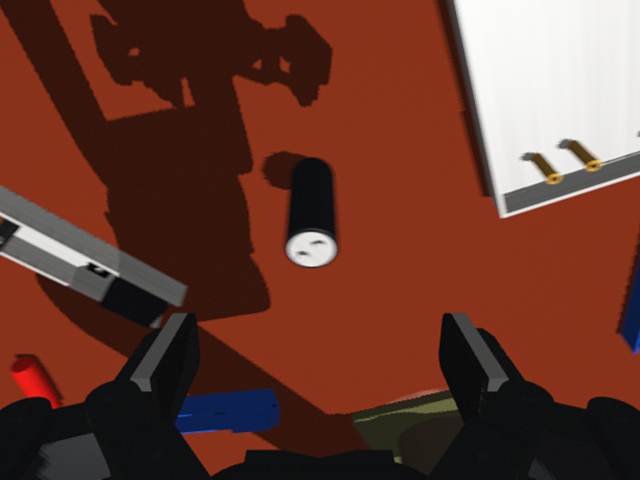

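Wrist view: the large can's top face is centred at (311,248) and its foot's visible edge is near (312,158). The brass standoffs and the chassis corner are at the upper right.

```bash
python3 - <<'E'
from h import *
p=dict(np.load("w1.npz"))
print(ray(p,311,248,.09),ray(p,312,158,0)); c=ray(p,311,248,.09)[:2]
for o in (-12,0): print(proj(p,[[c[0],c[1],.09],[c[0]+.0158,c[1]-.0074,0]]))
# standoff tops, chassis corner
for u,v,z in((553,179,.039),(594,166,.039),(503,214,.029)):print(ray(p,u,v,z))
g=[c[0],c[1],.045]
goto(-25,-45,g,.15);goto(-25,-45,g,.08);goto(-25,-45,g,0)
E
```

```text
[ 0.4715287  -0.00379579  0.09      ] [ 4.84900409e-01 -9.46819458e-03  5.55111512e-17]
[[311.         248.        ]
 [312.68792009 154.65645488]]
[[311.         248.        ]
 [312.68792009 154.65645488]]
[ 0.41921139 -0.16579592  0.039     ]
[ 0.4185309  -0.19239077  0.039     ]
[ 0.39351576 -0.13068747  0.029     ]
goal [ 0.667 -0.095  0.261] [-0.014 -0.647  0.232] [-0.1383 -0.0016  0.0025]
goal [ 0.622 -0.074  0.211] [-0.017 -0.5    0.549] [-0.1383 -0.0016  0.0025]
goal [ 0.571 -0.05   0.155] [-0.019 -0.332  0.912] [-0.1383 -0.0016  0.0025]
```

The pose was read after the frame while the arm was still settling, so that estimate is biased. I'll tilt to the pre-grasp pose, settle and look again.

>>> servo_tool --moves '[{"dx": 0,"dy": -0.13,"dz": 0.05,"wx": -0.035,"wy": 0,"wz": 0},{"dx": 0,"dy": -0.26,"dz": 0.1,"wx": -0.07,"wy": 0,"wz": 0},{"dx": 0,"dy": -0.4,"dz": 0.15,"wx": -0.1,"wy": 0,"wz": 0},{"dx": 0,"dy": -0.53,"dz": 0.19,"wx": -0.12,"wy": 0,"wz": 0},{"dx": 0,"dy": -0.64,"dz": 0.23,"wx": -0.138,"wy": 0,"wz": 0}]'

```text
clock: 1.87
ee_pos: [0.6611, -0.1056, 0.2619]
tcp_rot: [1.387, -2.164, -0.891]
contact_force: [0.1, -0.2, -0.4]
width: 0.0851
```

>>> servo_tool --moves '[{"dx": 0,"dy": 0,"dz": 0,"wx": 0,"wy": 0,"wz": 0},{"dx": 0,"dy": 0,"dz": 0,"wx": 0,"wy": 0,"wz": 0}]'

```text
clock: 2.03
ee_pos: [0.6601, -0.1054, 0.2613]
tcp_rot: [1.386, -2.164, -0.891]
contact_force: [-0.1, 0.1, 0.5]
width: 0.0852
```

```bash
python3 - <<'E'
from h import *
s=arm.sense();print(s["clock"],s["ee_pos"],s["joint_pos"])
p=arm.camera_params("wrist");f=arm.grab_frame("wrist");np.savez("w2.npz",**{k:np.array(v) for k,v in p.items()})
for x,y in((.465,-.011),(.4715,-.004)):print(proj(p,[[x,y,0],[x,y,.09]]).round().tolist())
cv2.imwrite("pics/w2.png",f)
E
```

```text
2.0333 [ 0.66005609 -0.10535135  0.26127942] [-0.25622648  0.77775262  1.16077684  0.1279267   1.97841352  1.74924108]
[[310.0, 161.0], [310.0, 278.0]]
[[297.0, 158.0], [295.0, 276.0]]
```

View pics/w2.png

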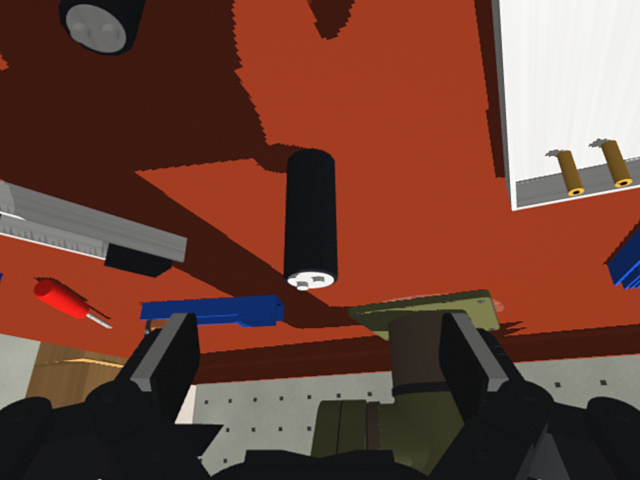

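The can top is at (310,278), which matches the scene estimate of (0.465,-0.011).

```bash
python3 - <<'E'
from h import *
p=dict(np.load("w2.npz"))
c=ray(p,310.5,278,.09);print(c)
for u,v,z in((575,191,.039),(623,183,.039),(514,210,.029)):print(ray(p,u,v,z))
g=[c[0],c[1],.046]
goto(-25,-45,g,.0)
E
```

```text
[ 0.46403117 -0.0112091   0.09      ]
[ 0.41125313 -0.17551475  0.039     ]
[ 0.40920988 -0.20221299  0.039     ]
[ 0.38030923 -0.13980173  0.029     ]
goal [ 0.563 -0.058  0.156] [-0.019 -0.     0.76 ] [-0.0007 -0.003   0.0003]
```

>>> servo_tool --moves '[{"dx": -0.02,"dy": 0,"dz": 0.18,"wx": 0,"wy": 0,"wz": 0},{"dx": -0.02,"dy": 0,"dz": 0.36,"wx": 0,"wy": 0,"wz": 0},{"dx": -0.02,"dy": 0,"dz": 0.52,"wx": 0,"wy": 0,"wz": 0},{"dx": -0.02,"dy": 0,"dz": 0.66,"wx": 0,"wy": 0,"wz": 0},{"dx": -0.02,"dy": 0,"dz": 0.76,"wx": 0,"wy": 0,"wz": 0}]'

```text
clock: 2.5
ee_pos: [0.561, -0.0558, 0.1578]
tcp_rot: [1.39, -2.167, -0.887]
contact_force: [-0.9, 0.8, -0.4]
width: 0.0856
```

>>> servo_tool --moves '[{"dx": 0,"dy": 0,"dz": 0,"wx": 0,"wy": 0,"wz": 0},{"dx": 0,"dy": 0,"dz": 0,"wx": 0,"wy": 0,"wz": 0},{"dx": 0,"dy": 0,"dz": 0,"wx": 0,"wy": 0,"wz": 0},{"dx": 0,"dy": 0,"dz": 0,"wx": 0,"wy": 0,"wz": 0},{"dx": 0,"dy": 0,"dz": 0,"wx": 0,"wy": 0,"wz": 0}]' --hand 0.3 --squeeze 40

```text
clock: 2.92
ee_pos: [0.5655, -0.0576, 0.1582]
tcp_rot: [1.391, -2.17, -0.885]
contact_force: [2.7, -0.6, 5.5]
width: 0.0335
```

>>> servo_tool --moves '[{"dx": 0,"dy": 0,"dz": 0,"wx": 0,"wy": 0,"wz": 0},{"dx": 0,"dy": 0,"dz": 0,"wx": 0,"wy": 0,"wz": 0},{"dx": 0,"dy": 0,"dz": 0,"wx": 0,"wy": 0,"wz": 0},{"dx": 0,"dy": 0,"dz": 0,"wx": 0,"wy": 0,"wz": 0}]' --hand 0

```text
clock: 3.25
ee_pos: [0.5656, -0.0577, 0.1581]
tcp_rot: [1.39, -2.17, -0.886]
contact_force: [3.0, -0.4, 8.1]
width: 0.0341
```

```bash
python3 - <<'E'
from h import *
s=arm.sense();print(s["clock"],s["ee_pos"],s["joint_pos"],s["width"],s["contact_force"])
goto(-25,-45,[.464,-.011,.046],.0)
goto(-15,-35,[.465,-.05,.2],.0)
E
```

```text
3.25 [ 0.56557754 -0.05770418  0.15808494] [-0.22477481  0.77884873  1.49795434  0.14029622  1.63238793  1.72910302] 0.03412563948296094 [ 3.04686897 -0.43515205  8.05599724]
goal [ 0.563 -0.057  0.156] [ 0.003 -0.001  0.017] [-0.0023 -0.0026  0.0006]
goal [ 0.551 -0.073  0.327] [ 0.104  0.617 -0.576] [ 0.0533  0.0331 -0.0419]
```

>>> servo_tool --moves '[{"dx": 0,"dy": 0.03,"dz": -0.03,"wx": 0,"wy": 0,"wz": 0},{"dx": 0,"dy": 0.12,"dz": -0.12,"wx": 0,"wy": 0,"wz": 0},{"dx": 0,"dy": 0.24,"dz": -0.24,"wx": 0,"wy": 0,"wz": 0},{"dx": 0,"dy": 0.36,"dz": -0.36,"wx": 0,"wy": 0,"wz": 0},{"dx": 0,"dy": 0.46,"dz": -0.46,"wx": 0,"wy": 0,"wz": 0}]' --squeeze 50

```text
clock: 3.67
ee_pos: [0.5641, -0.0566, 0.2888]
tcp_rot: [1.389, -2.168, -0.886]
contact_force: [0.9, -0.6, -2.4]
width: 0.0337
```

```bash
python3 - <<'E'
from h import *
s=arm.sense();print(s["clock"],s["ee_pos"],s["joint_pos"],s["width"],s["contact_force"])
goto(-20,-15,[.465,-.08,.19],.0)
goto(-10,15,[.48,-.2,.18],.0)
goto(-1,45,[.50,-.291,.136],.0)
E
```

```text
3.6667 [ 0.56414582 -0.05659428  0.2887659 ] [-0.22337081  0.62465893  1.41982992  0.14617053  1.86400252  1.76431318] 0.03365034494211588 [ 0.94530914 -0.59953296 -2.40511039]
goal [ 0.503 -0.094  0.34 ] [ 0.298  0.322 -0.038] [ 0.1649  0.0112 -0.0232]
goal [ 0.44  -0.193  0.33 ] [0.879 0.339 0.054] [ 0.33    0.0199 -0.0824]
goal [ 0.39  -0.289  0.246] [1.417 0.061 0.375] [ 0.491  -0.0024 -0.1451]
```

>>> servo_tool --moves '[{"dx": 0.06,"dy": 0.065,"dz": -0.01,"wx": 0.033,"wy": 0,"wz": -0.005},{"dx": 0.12,"dy": 0.13,"dz": -0.02,"wx": 0.066,"wy": 0,"wz": -0.01},{"dx": 0.18,"dy": 0.195,"dz": -0.02,"wx": 0.1,"wy": 0.01,"wz": -0.014},{"dx": 0.24,"dy": 0.26,"dz": -0.03,"wx": 0.132,"wy": 0.01,"wz": -0.019},{"dx": 0.3,"dy": 0.32,"dz": -0.04,"wx": 0.165,"wy": 0.011,"wz": -0.023}]'

```text
clock: 4.08
ee_pos: [0.5023, -0.0944, 0.3388]
tcp_rot: [1.708, -2.439, -0.316]
contact_force: [0.8, 0.6, -1.3]
width: 0.0337
```

```bash
python3 - <<'E'
from h import *
s=arm.sense();print(s["clock"],s["ee_pos"],s["joint_pos"],s["width"],s["contact_force"])
goto(-10,15,[.48,-.2,.18],.0)
E
```

```text
4.0833 [ 0.50226103 -0.09443787  0.33875945] [-0.27570063  0.35202455  1.63708215  0.01872129  1.40932383  1.63841449] 0.033718765552742606 [ 0.75037619  0.56701462 -1.26758965]
goal [ 0.44  -0.193  0.33 ] [0.569 0.106 0.075] [ 0.1649 -0.0002 -0.0561]
```

>>> servo_tool --moves '[{"dx": 0.11,"dy": 0.02,"dz": 0.015,"wx": 0.033,"wy": 0,"wz": -0.011},{"dx": 0.23,"dy": 0.04,"dz": 0.03,"wx": 0.066,"wy": 0,"wz": -0.022},{"dx": 0.34,"dy": 0.06,"dz": 0.045,"wx": 0.1,"wy": 0,"wz": -0.034},{"dx": 0.46,"dy": 0.085,"dz": 0.06,"wx": 0.132,"wy": 0,"wz": -0.045},{"dx": 0.57,"dy": 0.106,"dz": 0.075,"wx": 0.165,"wy": 0,"wz": -0.056}]'

```text
clock: 4.5
ee_pos: [0.4398, -0.1934, 0.3294]
tcp_rot: [-1.904, 2.266, -0.3]
contact_force: [0.3, 0.1, -1.8]
width: 0.0339
```

```bash
python3 - <<'E'
from h import *
s=arm.sense();print(s["clock"],s["ee_pos"],s["joint_pos"],s["width"],s["contact_force"])
goto(-1,45,[.50,-.291,.136],.0)
E
```

```text
4.5 [ 0.43979086 -0.19339161  0.32943375] [-0.53999789  0.19550902  1.90876174  0.12797357  0.79594921  1.12575219] 0.03385276756838078 [ 0.29692307  0.07902343 -1.79153017]
goal [ 0.39  -0.289  0.246] [0.513 0.264 0.364] [ 0.1664 -0.0256 -0.0433]
```

>>> servo_tool --moves '[{"dx": 0.1,"dy": 0.05,"dz": 0.07,"wx": 0.033,"wy": -0.005,"wz": -0.009},{"dx": 0.2,"dy": 0.1,"dz": 0.14,"wx": 0.066,"wy": -0.01,"wz": -0.018},{"dx": 0.3,"dy": 0.16,"dz": 0.22,"wx": 0.1,"wy": -0.015,"wz": -0.026},{"dx": 0.41,"dy": 0.21,"dz": 0.29,"wx": 0.133,"wy": -0.02,"wz": -0.035},{"dx": 0.51,"dy": 0.26,"dz": 0.36,"wx": 0.166,"wy": -0.026,"wz": -0.043}]'

```text
clock: 4.92
ee_pos: [0.4132, -0.246, 0.2765]
tcp_rot: [-1.83, 1.971, -0.511]
contact_force: [-0.5, 0.8, -1.6]
width: 0.0338
```

>>> servo_tool --moves '[{"dx": 0,"dy": 0,"dz": 0,"wx": 0,"wy": 0,"wz": 0},{"dx": 0,"dy": 0,"dz": 0,"wx": 0,"wy": 0,"wz": 0}]'

```text
clock: 5.08
ee_pos: [0.4133, -0.2458, 0.2761]
tcp_rot: [-1.828, 1.977, -0.505]
contact_force: [0.4, 0.0, -2.2]
width: 0.034
```

```bash
python3 - <<'E'
from h import *
s=arm.sense();print(s["clock"],s["ee_pos"],s["joint_pos"],s["width"],s["contact_force"])
goto(-1,45,[.50,-.291,.136],.0)
p=arm.camera_params("wrist");np.savez("w3.npz",**{k:np.array(v) for k,v in p.items()})
f=arm.grab_frame("wrist");g=arm.grab_frame("scene");cv2.imwrite("pics/w3.png",f);cv2.imwrite("pics/scene3.png",g)
save("m3",g,150,310,200,310,3.4)
a=cv2.imread("pics/m3.png");b=cv2.resize(f,(499,374));print(a.shape)
E
```

```text
5.0833 [ 0.41326101 -0.24578884  0.27609732] [-0.77797131  0.27200279  2.074619    0.80387506  0.53615779  0.22111828] 0.03397133521868486 [ 0.40070591  0.00427397 -2.22927744]
goal [ 0.39  -0.289  0.246] [0.23  0.159 0.07 ] [ 0.0767  0.0021 -0.0213]
(374, 544, 3)
```

View pics/w3.png

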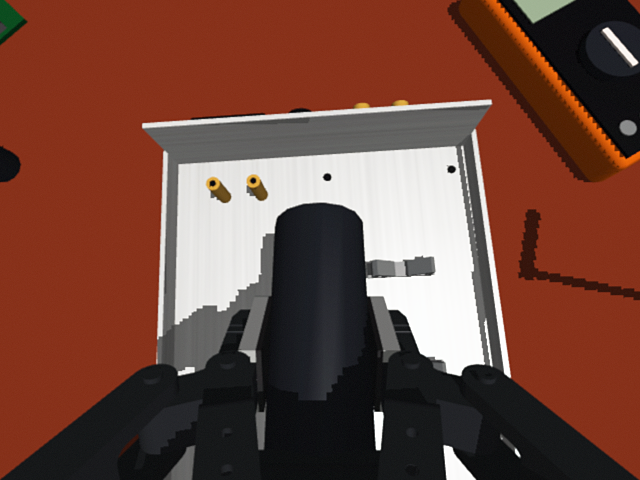

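The arm is nearing its wrist singularity (j5 near 0) with the tool tilted outwards. I'll turn the tool half round about the vertical, which gives the same jaw line, and lay the can from the outer side instead.

```bash
python3 - <<'E'
from h import *
from scipy.optimize import least_squares
k=2.9;w=lambda u,v:(170+u/k,205+v/k)
ps=arm.camera_params("scene");p3=dict(np.load("w3.npz"));p2=dict(np.load("w2.npz"))
obs=[(ps,(.12,.105,.067),w(295,212),1),(ps,(-.12,-.105,.029),w(50,92),1),(ps,(-.12,.105,.029),w(283,75),1),
(ps,(-.09,.042,.039),w(213,86),1),(ps,(-.09,.068,.039),w(243,85),1),
(p3,(.12,.105,.067),(143,126),3),(p3,(.12,-.105,.067),(491,101),3),(p3,(.09,.068,.039),(212,184),3),(p3,(.09,.042,.039),(254,181),3),
(p2,(-.09,.068,.039),(575,191),3),(p2,(-.09,.042,.039),(623,183),3),(p2,(-.12,.105,.029),(514,210),3)]
def T(q,P):
    c,s=np.cos(q[2]),np.sin(q[2]);return np.array(P)@np.array([[c,s,0],[-s,c,0],[0,0,1]])+[q[0],q[1],0]
res=lambda q:np.concatenate([(proj(p,T(q,P))[0]-u)/s for p,P,u,s in obs])
r=least_squares(res,[.5,-.243,-.02],loss="soft_l1");q=r.x
print(q,np.degrees(q[2]),np.round(res(q).reshape(-1,2),1).tolist());np.save("ch.npy",q)
print("saddle",T(q,[0,-.05,.036]),"stand",T(q,[0,.055,.039]))
goto(0,0,[.47,-.22,.2])
E
```

```text
[ 0.50115478 -0.24449729 -0.01782679] -1.0213996926887141 [[-0.9, -1.3], [-0.6, -0.8], [-0.6, -1.4], [-0.6, 0.1], [-0.8, -0.3], [-2.0, -0.6], [1.2, -0.3], [-0.0, -0.2], [-0.6, 0.0], [-0.3, -0.2], [-0.6, -0.6], [-1.2, -0.3]]
saddle [ 0.50026349 -0.29448935  0.036     ] stand [ 0.5021352  -0.18950603  0.039     ]
goal [ 0.47  -0.22   0.355] [-0.161 -0.431 -0.188] [-0.1738  0.0082 -0.0233]
```

>>> servo_tool --moves '[{"dx": -0.03,"dy": -0.09,"dz": -0.04,"wx": -0.035,"wy": 0,"wz": -0.005},{"dx": -0.06,"dy": -0.17,"dz": -0.08,"wx": -0.07,"wy": 0,"wz": -0.01},{"dx": -0.1,"dy": -0.26,"dz": -0.12,"wx": -0.105,"wy": 0.005,"wz": -0.014},{"dx": -0.13,"dy": -0.35,"dz": -0.16,"wx": -0.14,"wy": 0.008,"wz": -0.019},{"dx": -0.16,"dy": -0.43,"dz": -0.19,"wx": -0.174,"wy": 0.008,"wz": -0.023}]'

```text
clock: 5.6
ee_pos: [0.4706, -0.22, 0.359]
tcp_rot: [-2.175, 2.198, -0.081]
contact_force: [0.3, 1.2, -2.9]
width: 0.0336
```

>>> servo_tool --moves '[{"dx": 0,"dy": 0,"dz": 0,"wx": 0,"wy": 0,"wz": -0.039},{"dx": 0,"dy": 0,"dz": 0,"wx": 0,"wy": 0,"wz": -0.078},{"dx": 0,"dy": 0,"dz": 0,"wx": 0,"wy": 0,"wz": -0.117},{"dx": 0,"dy": 0,"dz": 0,"wx": 0,"wy": 0,"wz": -0.156},{"dx": 0,"dy": 0,"dz": 0,"wx": 0,"wy": 0,"wz": -0.195}]'

```text
clock: 6.02
ee_pos: [0.4699, -0.2194, 0.3559]
tcp_rot: [-2.753, 1.434, -0.099]
contact_force: [-0.3, 0.6, -1.1]
width: 0.0335
```

>>> servo_tool --moves '[{"dx": 0,"dy": 0,"dz": 0,"wx": 0,"wy": 0,"wz": -0.039},{"dx": 0,"dy": 0,"dz": 0,"wx": 0,"wy": 0,"wz": -0.078},{"dx": 0,"dy": 0,"dz": 0,"wx": 0,"wy": 0,"wz": -0.117},{"dx": 0,"dy": 0,"dz": 0,"wx": 0,"wy": 0,"wz": -0.156},{"dx": 0,"dy": 0,"dz": 0,"wx": 0,"wy": 0,"wz": -0.195}]'

```text
clock: 6.43
ee_pos: [0.4698, -0.2196, 0.3559]
tcp_rot: [-3.077, 0.541, -0.112]
contact_force: [-0.3, -0.6, -1.2]
width: 0.0336
```

```bash
python3 - <<'E'
from h import *
s=arm.sense();print(s["clock"],s["ee_pos"],s["joint_pos"],s["width"],s["contact_force"])
goto(90,0,[.50,-.25,.2])
goto(179,0,[.53,-.29,.2]);goto(179,45,[.50,-.2945,.136])
E
```

```text
6.4333 [ 0.46976941 -0.21958727  0.35592403] [-0.53377194  0.25636381  1.71903548  0.04398785  1.10462231 -0.20406041] 0.03360797661015978 [-0.34486499 -0.55955609 -1.21090826]
goal [ 0.5   -0.25   0.355] [0.193 0.092 0.015] [-0.0048 -0.023  -0.1108]
goal [ 0.53  -0.29   0.355] [0.402 0.229 0.026] [ 0.0147 -0.023  -0.605 ]
goal [ 0.61  -0.296  0.246] [0.749 0.138 0.6  ] [ 0.1828 -0.2583 -0.5623]
```

>>> servo_tool --moves '[{"dx": 0.04,"dy": 0.02,"dz": 0,"wx": 0,"wy": -0.004,"wz": -0.039},{"dx": 0.08,"dy": 0.04,"dz": 0,"wx": 0,"wy": -0.008,"wz": -0.078},{"dx": 0.12,"dy": 0.07,"dz": 0,"wx": 0,"wy": -0.012,"wz": -0.117},{"dx": 0.16,"dy": 0.09,"dz": 0.01,"wx": 0,"wy": -0.016,"wz": -0.156},{"dx": 0.2,"dy": 0.11,"dz": 0.01,"wx": 0,"wy": -0.02,"wz": -0.195}]'

```text
clock: 6.85
ee_pos: [0.5, -0.2544, 0.3558]
tcp_rot: [-3.11, -0.414, -0.018]
contact_force: [-0.5, -0.0, -1.8]
width: 0.0336
```

>>> servo_tool --moves '[{"dx": 0,"dy": 0,"dz": 0,"wx": 0,"wy": 0,"wz": -0.039},{"dx": 0,"dy": 0,"dz": 0,"wx": 0,"wy": 0,"wz": -0.078},{"dx": 0,"dy": 0,"dz": 0,"wx": 0,"wy": 0,"wz": -0.117},{"dx": 0,"dy": 0,"dz": 0,"wx": 0,"wy": 0,"wz": -0.156},{"dx": 0,"dy": 0,"dz": 0,"wx": 0,"wy": 0,"wz": -0.195}]'

```text
clock: 7.27
ee_pos: [0.4999, -0.2541, 0.3559]
tcp_rot: [2.844, 1.334, 0.02]
contact_force: [-0.4, -0.4, -1.6]
width: 0.0337
```

```bash
python3 - <<'E'
from h import *
s=arm.sense();print(s["clock"],s["ee_pos"],s["joint_pos"],s["width"],s["contact_force"])
goto(179,30,[.51,-.293,.16]);goto(179,45,[.50,-.2945,.136])
E
```

```text
7.2667 [ 0.49985294 -0.2540673   0.35589318] [-0.54925131  0.32670211  1.60942243  0.01112492  1.19842352 -1.43034354] 0.033690552490268255 [-0.36921907 -0.38222516 -1.61014244]
goal [ 0.587 -0.294  0.294] [0.122 0.464 0.312] [ 0.1631 -0.0591 -0.2096]
goal [ 0.61  -0.296  0.246] [0.182 0.554 0.557] [ 0.2431 -0.0872 -0.2029]
```

>>> servo_tool --moves '[{"dx": 0.02,"dy": 0.07,"dz": 0.04,"wx": 0.028,"wy": -0.01,"wz": -0.024},{"dx": 0.04,"dy": 0.14,"dz": 0.08,"wx": 0.056,"wy": -0.02,"wz": -0.048},{"dx": 0.07,"dy": 0.21,"dz": 0.13,"wx": 0.084,"wy": -0.03,"wz": -0.071},{"dx": 0.09,"dy": 0.28,"dz": 0.18,"wx": 0.112,"wy": -0.041,"wz": -0.095},{"dx": 0.11,"dy": 0.35,"dz": 0.24,"wx": 0.14,"wy": -0.051,"wz": -0.118}]'

```text
clock: 7.68
ee_pos: [0.5693, -0.2823, 0.3089]
tcp_rot: [-2.252, -1.631, 0.452]
contact_force: [-0.0, 0.1, -2.1]
width: 0.0337
```

```bash
python3 - <<'E'
from h import *
s=arm.sense();print(s["clock"],s["ee_pos"],s["joint_pos"],s["width"],s["contact_force"])
goto(179,45,[.50,-.2945,.116])
E
```

```text
7.6833 [ 0.56934195 -0.28230831  0.3089419 ] [-0.48421312  0.59372013  1.31623501 -0.13767505  1.66762505 -1.72051399] 0.033745632481098076 [-0.00428442  0.0969217  -2.10335291]
goal [ 0.61  -0.296  0.226] [0.02  0.374 0.281] [ 0.1023 -0.036  -0.0862]
```

>>> servo_tool --moves '[{"dx": 0,"dy": 0.08,"dz": 0.05,"wx": 0.022,"wy": -0.007,"wz": -0.018},{"dx": 0.01,"dy": 0.16,"dz": 0.11,"wx": 0.044,"wy": -0.015,"wz": -0.036},{"dx": 0.01,"dy": 0.24,"dz": 0.17,"wx": 0.066,"wy": -0.023,"wz": -0.055},{"dx": 0.02,"dy": 0.32,"dz": 0.23,"wx": 0.088,"wy": -0.031,"wz": -0.073},{"dx": 0.02,"dy": 0.374,"dz": 0.28,"wx": 0.102,"wy": -0.036,"wz": -0.086}]'

```text
clock: 8.1
ee_pos: [0.6103, -0.2955, 0.223]
tcp_rot: [-1.774, -1.743, 0.722]
contact_force: [0.4, -0.3, -1.8]
width: 0.0338
```

>>> servo_tool --moves '[{"dx": 0,"dy": 0,"dz": 0,"wx": 0,"wy": 0,"wz": 0},{"dx": 0,"dy": 0,"dz": 0,"wx": 0,"wy": 0,"wz": 0}]'

```text
clock: 8.27
ee_pos: [0.6092, -0.2955, 0.2235]
tcp_rot: [-1.777, -1.741, 0.718]
contact_force: [-0.1, -0.1, -1.6]
width: 0.0336
```

```bash
python3 - <<'E'
from h import *
s=arm.sense();print(s["clock"],s["ee_pos"],s["joint_pos"],s["width"],s["contact_force"])
R,t=goto(179,45,[.50,-.2945,.116])
p=arm.camera_params("wrist");np.savez("w4.npz",**{k:np.array(v) for k,v in p.items()})
f=arm.grab_frame("wrist");g=arm.grab_frame("scene");cv2.imwrite("pics/w4.png",f)
a=cv2.resize(g[195:315,160:320],None,fx=2.5,fy=2.5,interpolation=cv2.INTER_CUBIC)
b=f[180:480,120:520];cv2.imwrite("pics/m4.png",np.hstack([a,b]))
# predicted can ends (foot and terminal end) if gripped at its middle
Rn=Ro.from_rotvec(s["tcp_rot"]);gp=s["ee_pos"]+Rn.apply([0,0,.155]);ax=Rn.apply([0,.7071,-.7071])
print(gp,ax)
ps=arm.camera_params("scene")
for e in(-.045,.045):
    X=gp+ax*e;print(X.round(3),(proj(p,X)[0]-[120,180]).round(),((proj(ps,X)[0]-[160,195])*2.5+[0,0]).round())
E
```

```text
8.2667 [ 0.60916786 -0.29547288  0.22349655] [-0.4317324   0.81547371  1.18160122 -0.29900483  1.87112641 -1.96192572] 0.03356831010034144 [-0.07388146 -0.0512219  -1.59855869]
goal [ 0.61  -0.296  0.226] [-0.005 -0.006 -0.009] [ 0.0008 -0.0009 -0.0005]
[ 0.49986076 -0.29313379  0.11362623] [ 0.99977448 -0.02063428  0.00245545]
[ 0.455 -0.292  0.114] [200.  47.] [104.  70.]
[ 0.545 -0.294  0.114] [200. 319.] [ 97. 126.]
```

View pics/m4.png

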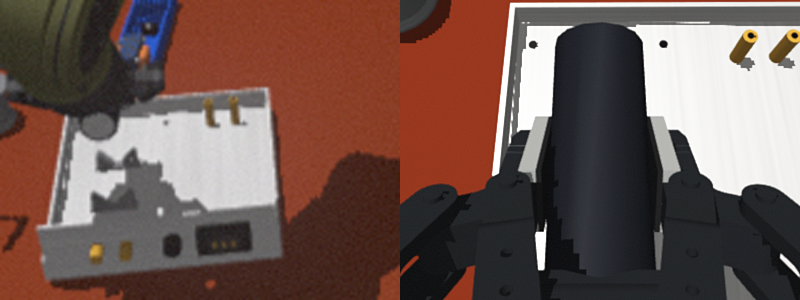

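```bash
python3 - <<'E'
from h import *
p=dict(np.load("w4.npz"));s=arm.sense()
gp=np.array([.49986,-.29313,.11363]);ax=np.array([1,-.0206,.0025])
for d in(-.008,-.004,0,.004):
    X=gp+ax*(-.045+d)+[0,0,.0168];Y=gp+ax*(.045+d)+[0,0,.0168];print(d,proj(p,X)[0]-[120,180],proj(p,Y)[0]-[120,180])
R,t=goto(179,45,[.50,-.2945,.052]);goto(179,45,[.504,-.2945,.037])
E
```

```text
-0.008 [199.66195813   6.90548022] [200.15976918 291.91460651]
-0.004 [199.67852082  16.38802882] [200.19014438 309.30516089]
0 [199.69547543  26.09496201] [200.2214991  327.25651548]
0.004 [199.71283604  36.03433952] [200.25388151 345.79624135]
goal [ 0.61  -0.296  0.162] [-0.002  0.229  0.225] [ 0.0017 -0.001  -0.0008]
goal [ 0.614 -0.296  0.147] [-0.001  0.296  0.264] [ 0.0017 -0.001  -0.0008]
```

>>> servo_tool --moves '[{"dx": 0,"dy": 0.05,"dz": 0.05,"wx": 0,"wy": 0,"wz": 0},{"dx": 0,"dy": 0.1,"dz": 0.1,"wx": 0,"wy": 0,"wz": 0},{"dx": 0,"dy": 0.15,"dz": 0.15,"wx": 0,"wy": 0,"wz": 0},{"dx": 0,"dy": 0.19,"dz": 0.19,"wx": 0,"wy": 0,"wz": 0},{"dx": 0,"dy": 0.23,"dz": 0.225,"wx": 0,"wy": 0,"wz": 0}]'

```text
clock: 8.78
ee_pos: [0.6083, -0.2964, 0.158]
tcp_rot: [-1.774, -1.739, 0.715]
contact_force: [1.1, -0.2, -1.3]
width: 0.0337
```

>>> servo_tool --moves '[{"dx": 0,"dy": 0,"dz": 0,"wx": 0,"wy": 0,"wz": 0},{"dx": 0,"dy": 0.005,"dz": 0.005,"wx": 0,"wy": 0,"wz": 0},{"dx": 0,"dy": 0.01,"dz": 0.01,"wx": 0,"wy": 0,"wz": 0},{"dx": 0,"dy": 0.015,"dz": 0.015,"wx": 0,"wy": 0,"wz": 0},{"dx": 0,"dy": 0.02,"dz": 0.02,"wx": 0,"wy": 0,"wz": 0}]'

```text
clock: 9.2
ee_pos: [0.6093, -0.2965, 0.1547]
tcp_rot: [-1.776, -1.742, 0.714]
contact_force: [0.2, -0.5, -1.7]
width: 0.0338
```

```bash
python3 - <<'E'
from h import *
s=arm.sense();print(s["clock"],s["joint_pos"],s["contact_force"],s["wrist_torque"]);R=Ro.from_rotvec(s["tcp_rot"]);print(s["ee_pos"]+R.apply([0,0,.155]))
goto(179,45,[.501,-.2945,.037])
p=arm.camera_params("wrist");f=arm.grab_frame("wrist");np.savez("w5.npz",**{k:np.array(v) for k,v in p.items()})
cv2.imwrite("pics/w5.png",f)
E
```

```text
9.2 [-0.43328133  0.88765295  1.21441593 -0.29006392  1.76977692 -1.93274146] [ 0.1891256  -0.45467522 -1.71995427] [-0.06678819 -0.53424098 -0.02664132]
[ 0.50010067 -0.2938348   0.04470011]
goal [ 0.611 -0.296  0.147] [0.    0.033 0.024] [ 0.0012 -0.0015 -0.0001]
```

View pics/w5.png

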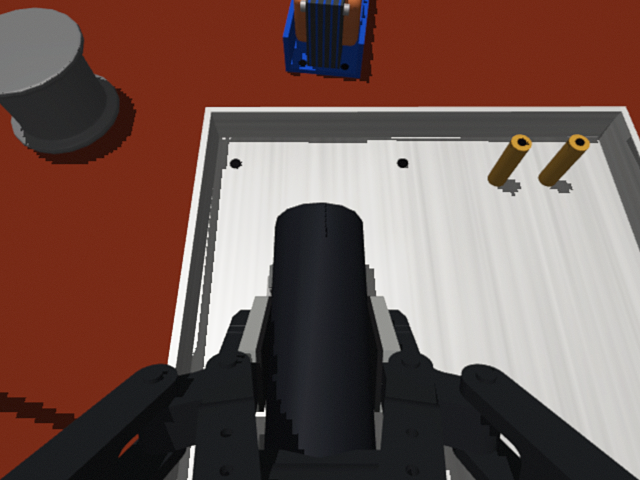

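The can hangs centred over the V-block, whose edges show at (273,275) and (372,275). Next is a slow descent.

>>> servo_tool --moves '[{"dx": 0.002,"dy": 0.006,"dz": 0.006,"wx": 0,"wy": 0,"wz": 0},{"dx": 0.003,"dy": 0.012,"dz": 0.01,"wx": 0,"wy": 0,"wz": 0},{"dx": 0.003,"dy": 0.018,"dz": 0.014,"wx": 0,"wy": 0,"wz": 0},{"dx": 0.003,"dy": 0.022,"dz": 0.018,"wx": 0,"wy": 0,"wz": 0},{"dx": 0.003,"dy": 0.026,"dz": 0.022,"wx": 0,"wy": 0,"wz": 0}]'

```text
clock: 9.67
ee_pos: [0.6096, -0.2963, 0.1488]
tcp_rot: [-1.775, -1.741, 0.718]
contact_force: [1.2, -3.8, 8.2]
width: 0.0335
```

```bash
python3 - <<'E'
from h import *
s=arm.sense();print(s["contact_force"],s["wrist_torque"]);R=Ro.from_rotvec(s["tcp_rot"]);print(s["ee_pos"]+R.apply([0,0,.155]))
p=dict(np.load("w5.npz"))
for u,v,z in((521,142,.039),(578,142,.039),(207,107,.029),(627,107,.029),(273,275,.027),(372,275,.027)):print(ray(p,u,v,z).round(4))
q=np.load("ch.npy");c,sn=np.cos(q[2]),np.sin(q[2])
for P in((-.09,.042),(-.09,.068),(-.12,-.105),(-.12,.105),(-.032,-.072),(-.032,-.028)):print(q[0]+c*P[0]-sn*P[1],q[1]+sn*P[0]+c*P[1])
E
```

```text
[ 1.18578873 -3.82709423  8.22180026] [-0.25532988  0.61931788  0.36120382]
[ 0.50014829 -0.29394614  0.03904845]
[ 0.4112 -0.2011  0.039 ]
[ 0.4117 -0.1754  0.039 ]
[ 0.3789 -0.3475  0.029 ]
[ 0.3827 -0.1364  0.029 ]
[ 0.468  -0.3124  0.027 ]
[ 0.4688 -0.2714  0.027 ]
0.4119177692254618 -0.20089963792934956
0.4123812411544475 -0.17490376914657868
0.37930213703146054 -0.3473415053600322
0.38304556415019164 -0.1373748728838058
0.4678764072830131 -0.3159154230492363
0.4686607443936044 -0.27192241433993175
```

>>> servo_tool --moves '[{"dx": -0.004,"dy": 0,"dz": 0,"wx": 0,"wy": 0,"wz": 0},{"dx": -0.004,"dy": 0.003,"dz": 0.003,"wx": 0,"wy": 0,"wz": 0},{"dx": -0.004,"dy": 0.005,"dz": 0.005,"wx": 0,"wy": 0,"wz": 0},{"dx": -0.004,"dy": 0.005,"dz": 0.005,"wx": 0,"wy": 0,"wz": 0}]' --squeeze 20

```text
clock: 10.0
ee_pos: [0.6095, -0.2972, 0.148]
tcp_rot: [-1.776, -1.74, 0.718]
contact_force: [1.1, -3.4, 9.1]
width: 0.0338
```

```bash
python3 - <<'E'
from h import *
s=arm.sense();print(s["contact_force"],s["wrist_torque"]);R=Ro.from_rotvec(s["tcp_rot"]);print(s["ee_pos"]+R.apply([0,0,.155]))
E
```

```text
[ 1.06512364 -3.38588719  9.12433906] [-0.20070106  0.75203897  0.31156774]
[ 0.50012813 -0.2947793   0.03820179]
```

>>> servo_tool --moves '[{"dx": 0,"dy": 0,"dz": 0,"wx": 0,"wy": 0,"wz": 0},{"dx": 0,"dy": 0,"dz": 0,"wx": 0,"wy": 0,"wz": 0},{"dx": 0,"dy": 0,"dz": 0,"wx": 0,"wy": 0,"wz": 0}]' --hand 0.5

```text
clock: 10.25
ee_pos: [0.6095, -0.2963, 0.1456]
tcp_rot: [-1.775, -1.741, 0.714]
contact_force: [-0.3, 0.3, -0.4]
width: 0.0429
```

>>> servo_tool --moves '[{"dx": 0,"dy": 0,"dz": 0,"wx": 0,"wy": 0,"wz": 0},{"dx": 0,"dy": 0,"dz": 0,"wx": 0,"wy": 0,"wz": 0},{"dx": 0,"dy": 0,"dz": 0,"wx": 0,"wy": 0,"wz": 0}]' --hand 0.62

```text
clock: 10.5
ee_pos: [0.6096, -0.2964, 0.1456]
tcp_rot: [-1.775, -1.741, 0.715]
contact_force: [0.1, 0.5, 0.0]
width: 0.0529
```

>>> servo_tool --moves '[{"dx": 0,"dy": 0,"dz": -0.04,"wx": 0,"wy": 0,"wz": 0},{"dx": 0,"dy": 0,"dz": -0.1,"wx": 0,"wy": 0,"wz": 0},{"dx": 0,"dy": 0,"dz": -0.2,"wx": 0,"wy": 0,"wz": 0},{"dx": 0,"dy": 0,"dz": -0.34,"wx": 0,"wy": 0,"wz": 0},{"dx": 0,"dy": 0,"dz": -0.5,"wx": 0,"wy": 0,"wz": 0}]'

```text
clock: 10.92
ee_pos: [0.6802, -0.2982, 0.2171]
tcp_rot: [-1.773, -1.739, 0.715]
contact_force: [1.2, -0.5, 0.3]
width: 0.0532
```

```bash
python3 - <<'E'
from h import *
s=arm.sense();print(s["clock"],s["joint_pos"],s["ee_pos"],s["contact_force"],s["width"])
f=arm.grab_frame("wrist");g=arm.grab_frame("scene")
a=cv2.resize(g[195:315,160:320],None,fx=2.5,fy=2.5,interpolation=cv2.INTER_CUBIC)
cv2.imwrite("pics/m6.png",np.hstack([a,f[100:400,120:520]]))
p=arm.camera_params("scene");k=2.9;w=lambda u,v:(170+u/k,205+v/k)
# channel pose from the first crop, flange-top corners
A=[ray(p,*w(*c),.025)[:2] for c in((597,62),(633,47),(741,168),(778,150))]
m=(A[0]+A[1])/2;n=(A[2]+A[3])/2;print(m,n,np.linalg.norm(n-m),np.degrees(np.arctan2(*(n-m)[::-1])))
d=(n-m)/np.linalg.norm(n-m);mid=(m+n)/2;bal=mid+.028*d;print("bal",bal)
goto(180+27,0,[bal[0],bal[1],.25]);goto(27,0,[bal[0],bal[1],.25])
E
```

```text
10.9167 [-0.40101618  0.90937033  0.97490322 -0.28736973  1.99094547 -1.96894278] [ 0.68020669 -0.29816304  0.21709206] [ 1.22186509 -0.52473227  0.32200315] 0.05324310381371026
[0.39964073 0.17637184] [0.57272954 0.25467769] 0.18997774702551212 24.34212744849613
bal [0.51169595 0.22706593]
goal [0.512 0.227 0.405] [ 2.609 -1.294 -0.02 ] [-0.2411 -0.0603 -0.1483]
goal [0.512 0.227 0.405] [ 2.609 -1.294 -0.02 ] [-0.0804  0.3212  0.7888]
```

View pics/m6.png

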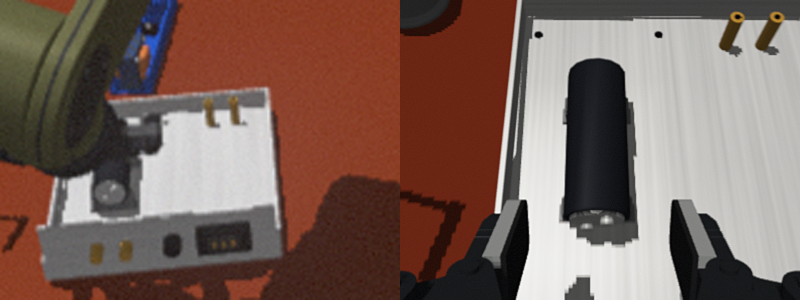

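The capacitor lies along both V-blocks with its terminals towards the inlet panel, and the gripper is clear of it. Next I go to the channel.

>>> servo_tool --moves '[{"dx": 0.02,"dy": -0.11,"dz": -0.11,"wx": -0.02,"wy": -0.005,"wz": -0.01},{"dx": 0.08,"dy": -0.22,"dz": -0.2,"wx": -0.05,"wy": -0.01,"wz": -0.03},{"dx": 0.2,"dy": -0.32,"dz": -0.25,"wx": -0.08,"wy": -0.02,"wz": -0.05},{"dx": 0.34,"dy": -0.42,"dz": -0.27,"wx": -0.11,"wy": -0.025,"wz": -0.07},{"dx": 0.5,"dy": -0.5,"dz": -0.28,"wx": -0.14,"wy": -0.035,"wz": -0.085}]' --hand 1

```text
clock: 11.43
ee_pos: [0.6504, -0.1981, 0.3289]
tcp_rot: [-1.746, -2.297, 0.333]
contact_force: [0.5, -0.0, 0.7]
width: 0.0855
```

```bash
python3 - <<'E'
from h import *
s=arm.sense();print(s["clock"],s["joint_pos"],s["ee_pos"])
goto(205,0,[.512,.227,.23])
E
```

```text
11.4333 [-0.31812993  0.59534599  1.2321872  -0.1366495   1.61462672 -2.14521027] [ 0.65035233 -0.19808303  0.32891569]
goal [0.512 0.227 0.385] [ 2.243 -0.164 -0.122] [-0.1021 -0.0248 -0.0522]
```

>>> servo_tool --moves '[{"dx": 0.2,"dy": -0.02,"dz": -0.02,"wx": -0.02,"wy": -0.005,"wz": -0.01},{"dx": 0.4,"dy": -0.05,"dz": -0.04,"wx": -0.04,"wy": -0.01,"wz": -0.02},{"dx": 0.6,"dy": -0.07,"dz": -0.07,"wx": -0.06,"wy": -0.015,"wz": -0.03},{"dx": 0.8,"dy": -0.08,"dz": -0.08,"wx": -0.08,"wy": -0.02,"wz": -0.04},{"dx": 1,"dy": -0.1,"dz": -0.1,"wx": -0.1,"wy": -0.025,"wz": -0.052}]'

```text
clock: 11.85
ee_pos: [0.5859, -0.0079, 0.3632]
tcp_rot: [-1.684, -2.644, 0.011]
contact_force: [-0.2, 0.4, -0.4]
width: 0.0853
```

```bash
python3 - <<'E'
from h import *
s=arm.sense();print(s["clock"],s["joint_pos"],s["ee_pos"])
goto(205,0,[.512,.227,.23])
E
```

```text
11.85 [-0.08461867  0.35809127  1.53829711 -0.00313169  1.2547873  -2.09071146] [ 0.58590308 -0.00793637  0.3631803 ]
goal [0.512 0.227 0.385] [ 1.221  0.16  -0.108] [-0.0031 -0.0007 -0.    ]
```

>>> servo_tool --moves '[{"dx": 0.2,"dy": 0.03,"dz": -0.02,"wx": 0,"wy": 0,"wz": 0},{"dx": 0.4,"dy": 0.06,"dz": -0.04,"wx": 0,"wy": 0,"wz": 0},{"dx": 0.6,"dy": 0.09,"dz": -0.06,"wx": 0,"wy": 0,"wz": 0},{"dx": 0.8,"dy": 0.12,"dz": -0.07,"wx": 0,"wy": 0,"wz": 0},{"dx": 1,"dy": 0.14,"dz": -0.09,"wx": 0,"wy": 0,"wz": 0}]'

```text
clock: 12.27
ee_pos: [0.5273, 0.1851, 0.381]
tcp_rot: [-1.685, -2.641, 0.016]
contact_force: [0.8, 0.6, -0.1]
width: 0.0851
```

>>> servo_tool --moves '[{"dx": 0.12,"dy": 0.01,"dz": 0,"wx": 0,"wy": 0,"wz": 0},{"dx": 0.22,"dy": 0.01,"dz": 0,"wx": 0,"wy": 0,"wz": 0},{"dx": 0.22,"dy": 0.01,"dz": 0,"wx": 0,"wy": 0,"wz": 0},{"dx": 0.22,"dy": 0.01,"dz": 0,"wx": 0,"wy": 0,"wz": 0}]'

```text
clock: 12.6
ee_pos: [0.511, 0.225, 0.381]
tcp_rot: [-1.681, -2.644, 0.016]
contact_force: [0.3, -1.2, -0.1]
width: 0.0853
```

```bash
python3 - <<'E'
from h import *
s=arm.sense();print(s["clock"],s["joint_pos"],s["ee_pos"],s["contact_force"])
goto(205,0,[.512,.227,.23])
p=arm.camera_params("wrist");f=arm.grab_frame("wrist");np.savez("w7.npz",**{k:np.array(v) for k,v in p.items()})
cv2.imwrite("pics/w7.png",f)
E
```

```text
12.6 [ 3.39033935e-01  3.06679714e-01  1.57051484e+00  4.37590155e-04
  1.27798674e+00 -1.66987690e+00] [0.51099272 0.22503678 0.3809816 ] [ 0.28311507 -1.21148033 -0.10065014]
goal [0.512 0.227 0.385] [ 0.007  0.008 -0.02 ] [-0.0043 -0.0006  0.0005]
```

View pics/w7.png

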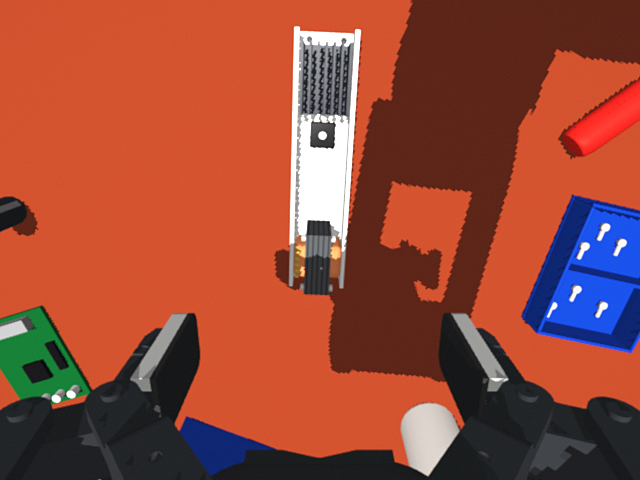

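The silver channel: flange-top corners are at (297,28) and (358,31) on the heat-sink end, and at (292,287) and (342,288) on the transformer end.

```bash
python3 - <<'E'
from h import *
p=dict(np.load("w7.npz"))
A=[ray(p,u,v,.025) for u,v in((297,28),(358,31),(292,287),(342,288))];print(np.round(A,4),np.linalg.norm(A[0]-A[1]),np.linalg.norm(A[2]-A[3]))
m=(A[0]+A[1])/2;n=(A[2]+A[3])/2;d=n-m;L=np.linalg.norm(d);d/=L;print(L,np.degrees(np.arctan2(d[1],d[0])))
b=(m+n)/2+.028*d;print("bal",b,"from tr end",n-.072*d)
h=np.degrees(np.arctan2(d[1],d[0]))+180
goto(h,0,[b[0],b[1],.08]);goto(h,0,[b[0],b[1],.022])
E
```

```text
[[0.4018 0.1574 0.025 ]
 [0.3853 0.1972 0.025 ]
 [0.5866 0.2355 0.025 ]
 [0.5694 0.2745 0.025 ]] 0.0430931951747516 0.042581372710371004
0.2001726092813093 22.849499063951683
bal [0.51155483 0.22704248 0.025     ] from tr end [0.51163437 0.22707599 0.025     ]
goal [0.512 0.227 0.235] [0.012 0.016 0.73 ] [-0.0042 -0.0004  0.012 ]
goal [0.512 0.227 0.177] [0.011 0.019 1.02 ] [-0.0042 -0.0004  0.012 ]
```

>>> servo_tool --moves '[{"dx": 0.005,"dy": 0.01,"dz": 0.18,"wx": -0.004,"wy": 0,"wz": 0.012},{"dx": 0.01,"dy": 0.015,"dz": 0.36,"wx": -0.004,"wy": 0,"wz": 0.012},{"dx": 0.012,"dy": 0.016,"dz": 0.52,"wx": -0.004,"wy": 0,"wz": 0.012},{"dx": 0.012,"dy": 0.016,"dz": 0.65,"wx": -0.004,"wy": 0,"wz": 0.012},{"dx": 0.012,"dy": 0.016,"dz": 0.73,"wx": -0.004,"wy": 0,"wz": 0.012}]'

```text
clock: 13.07
ee_pos: [0.5115, 0.2253, 0.2322]
tcp_rot: [-1.739, -2.611, 0.005]
contact_force: [-0.6, -0.7, 0.2]
width: 0.0853
```

>>> servo_tool --moves '[{"dx": 0,"dy": 0,"dz": 0,"wx": 0,"wy": 0,"wz": 0},{"dx": 0,"dy": 0,"dz": 0,"wx": 0,"wy": 0,"wz": 0}]'

```text
clock: 13.23
ee_pos: [0.5123, 0.2261, 0.2344]
tcp_rot: [-1.739, -2.613, 0.002]
contact_force: [0.6, 0.3, -0.1]
width: 0.0852
```

```bash
python3 - <<'E'
from h import *
s=arm.sense();print(s["clock"],s["ee_pos"],s["contact_force"])
goto(202.85,0,[.5116,.2271,.022])
E
```

```text
13.2333 [0.51234874 0.22606886 0.2343876 ] [ 0.58181344  0.28193573 -0.05692772]
goal [0.512 0.227 0.177] [ 0.006 -0.001  0.287] [-0.0008 -0.0006 -0.0009]
```

>>> servo_tool --moves '[{"dx": 0.005,"dy": 0,"dz": 0.08,"wx": 0,"wy": 0,"wz": 0},{"dx": 0.005,"dy": 0,"dz": 0.16,"wx": 0,"wy": 0,"wz": 0},{"dx": 0.005,"dy": 0,"dz": 0.23,"wx": 0,"wy": 0,"wz": 0},{"dx": 0.005,"dy": 0,"dz": 0.28,"wx": 0,"wy": 0,"wz": 0},{"dx": 0.005,"dy": 0,"dz": 0.285,"wx": 0,"wy": 0,"wz": 0}]'

```text
clock: 13.65
ee_pos: [0.512, 0.228, 0.178]
tcp_rot: [-1.739, -2.615, -0.001]
contact_force: [-0.0, -0.4, -1.1]
width: 0.0855
```

>>> servo_tool --moves '[{"dx": 0,"dy": 0,"dz": 0,"wx": 0,"wy": 0,"wz": 0},{"dx": 0,"dy": 0,"dz": 0,"wx": 0,"wy": 0,"wz": 0},{"dx": 0,"dy": 0,"dz": 0,"wx": 0,"wy": 0,"wz": 0},{"dx": 0,"dy": 0,"dz": 0,"wx": 0,"wy": 0,"wz": 0},{"dx": 0,"dy": 0,"dz": 0,"wx": 0,"wy": 0,"wz": 0}]' --hand 0.62

```text
clock: 14.07
ee_pos: [0.512, 0.2286, 0.179]
tcp_rot: [-1.738, -2.616, -0.004]
contact_force: [0.3, -0.2, 0.1]
width: 0.0533
```

```bash
python3 - <<'E'
from h import *
s=arm.sense();print(s["clock"],s["ee_pos"],s["contact_force"],s["width"])
goto(202.85,0,[.5116,.2271,.022])
E
```

```text
14.0667 [0.51195349 0.22861079 0.17902474] [ 0.33356641 -0.19924335  0.12837719] 0.05331500706088787
goal [0.512 0.227 0.177] [-0.006 -0.005  0.01 ] [ 0.0005 -0.0006 -0.0003]
```

>>> servo_tool --moves '[{"dx": -0.004,"dy": -0.004,"dz": 0.006,"wx": 0,"wy": 0,"wz": 0},{"dx": -0.004,"dy": -0.004,"dz": 0.006,"wx": 0,"wy": 0,"wz": 0}]'

```text
clock: 14.23
ee_pos: [0.5111, 0.2273, 0.1771]
tcp_rot: [-1.738, -2.615, -0.002]
contact_force: [-0.0, -1.1, 0.5]
width: 0.0528
```

>>> servo_tool --moves '[{"dx": 0,"dy": 0,"dz": 0,"wx": 0,"wy": 0,"wz": 0},{"dx": 0,"dy": 0,"dz": 0,"wx": 0,"wy": 0,"wz": 0},{"dx": 0,"dy": 0,"dz": 0,"wx": 0,"wy": 0,"wz": 0},{"dx": 0,"dy": 0,"dz": 0,"wx": 0,"wy": 0,"wz": 0},{"dx": 0,"dy": 0,"dz": 0,"wx": 0,"wy": 0,"wz": 0}]' --hand 0 --squeeze 70

```text
clock: 14.65
ee_pos: [0.5113, 0.2273, 0.1775]
tcp_rot: [-1.738, -2.616, -0.002]
contact_force: [-1.0, -1.5, 6.5]
width: 0.0443
```

>>> servo_tool --moves '[{"dx": 0,"dy": 0,"dz": 0,"wx": 0,"wy": 0,"wz": 0},{"dx": 0,"dy": 0,"dz": 0,"wx": 0,"wy": 0,"wz": 0},{"dx": 0,"dy": 0,"dz": 0,"wx": 0,"wy": 0,"wz": 0}]'

```text
clock: 14.9
ee_pos: [0.5113, 0.2273, 0.1775]
tcp_rot: [-1.738, -2.616, -0.002]
contact_force: [-0.6, -1.9, 5.6]
width: 0.0445
```

```bash
python3 - <<'E'
from h import *
s=arm.sense();print(s["clock"],s["ee_pos"],s["contact_force"],s["width"],s["wrist_torque"])
goto(202.85,0,[.5116,.2271,.022])
E
```

```text
14.9 [0.51125992 0.22729966 0.1775232 ] [-0.64639918 -1.86083179  5.63841164] 0.04446174624933438 [-0.3653127   0.08693286  0.00373561]
goal [0.512 0.227 0.177] [-0.002  0.001  0.003] [ 0.0001 -0.0005 -0.0003]
```

Gripped at 44.5 mm and well centred. Now I lift about 0.13 m, gently at first.

>>> servo_tool --moves '[{"dx": 0,"dy": 0,"dz": -0.02,"wx": 0,"wy": 0,"wz": 0},{"dx": 0,"dy": 0,"dz": -0.06,"wx": 0,"wy": 0,"wz": 0},{"dx": 0,"dy": 0,"dz": -0.12,"wx": 0,"wy": 0,"wz": 0},{"dx": 0,"dy": 0,"dz": -0.18,"wx": 0,"wy": 0,"wz": 0},{"dx": 0,"dy": 0,"dz": -0.24,"wx": 0,"wy": 0,"wz": 0}]'

```text
clock: 15.32
ee_pos: [0.5108, 0.2273, 0.2252]
tcp_rot: [-1.737, -2.614, 0.0]
contact_force: [1.0, 0.2, -4.7]
width: 0.0444
```

>>> servo_tool --moves '[{"dx": 0,"dy": 0,"dz": -0.08,"wx": 0,"wy": 0,"wz": 0},{"dx": 0,"dy": 0,"dz": -0.16,"wx": 0,"wy": 0,"wz": 0},{"dx": 0,"dy": 0,"dz": -0.24,"wx": 0,"wy": 0,"wz": 0},{"dx": 0,"dy": 0,"dz": -0.32,"wx": 0,"wy": 0,"wz": 0},{"dx": 0,"dy": 0,"dz": -0.36,"wx": 0,"wy": 0,"wz": 0}]'

```text
clock: 15.73
ee_pos: [0.5114, 0.2274, 0.2988]
tcp_rot: [-1.738, -2.616, -0.004]
contact_force: [0.3, -0.2, -5.2]
width: 0.0449
```

```bash
python3 - <<'E'
from h import *
s=arm.sense();print(s["clock"],s["ee_pos"],s["contact_force"],s["width"],s["wrist_torque"])
q=np.load("ch.npy");c,sn=np.cos(q[2]),np.sin(q[2])
P=(.028,.055);b=[q[0]+c*P[0]-sn*P[1],q[1]+sn*P[0]+c*P[1]];print("target",b)
goto(179,0,[b[0],b[1],.15]);goto(190,0,[.53,.05,.15])
E
```

```text
15.7333 [0.51139377 0.22737476 0.29875764] [ 0.30037311 -0.15291866 -5.15558702] 0.04487860866793939 [ 0.05221613 -0.03980454  0.01099182]
target [np.float64(0.5301307558194532), np.float64(-0.19000515306182256)]
goal [ 0.53  -0.19   0.305] [-1.96  -0.722 -0.037] [ 0.0004 -0.0008  0.1322]
goal [0.53  0.05  0.305] [-0.854 -0.258 -0.033] [ 0.0005 -0.0007  0.071 ]
```

>>> servo_tool --moves '[{"dx": -0.08,"dy": -0.03,"dz": -0.01,"wx": 0,"wy": 0,"wz": 0.006},{"dx": -0.22,"dy": -0.08,"dz": -0.02,"wx": 0,"wy": 0,"wz": 0.016},{"dx": -0.37,"dy": -0.14,"dz": -0.03,"wx": 0,"wy": 0,"wz": 0.026},{"dx": -0.52,"dy": -0.19,"dz": -0.03,"wx": 0,"wy": 0,"wz": 0.036},{"dx": -0.68,"dy": -0.25,"dz": -0.03,"wx": 0,"wy": 0,"wz": 0.046}]'

```text
clock: 16.15
ee_pos: [0.5175, 0.0817, 0.3025]
tcp_rot: [-1.922, -2.482, -0.001]
contact_force: [1.7, -1.2, -4.3]
width: 0.0446
```

>>> servo_tool --moves '[{"dx": -0.16,"dy": -0.035,"dz": 0,"wx": 0,"wy": 0,"wz": 0.01},{"dx": -0.32,"dy": -0.07,"dz": 0,"wx": 0,"wy": 0,"wz": 0.02},{"dx": -0.48,"dy": -0.11,"dz": 0,"wx": 0,"wy": 0,"wz": 0.03},{"dx": -0.64,"dy": -0.14,"dz": 0,"wx": 0,"wy": 0,"wz": 0.04},{"dx": -0.78,"dy": -0.17,"dz": 0,"wx": 0,"wy": 0,"wz": 0.05}]'

```text
clock: 16.57
ee_pos: [0.5235, -0.0789, 0.302]
tcp_rot: [-2.113, -2.322, -0.0]
contact_force: [-0.2, 0.2, -4.7]
width: 0.0444
```

```bash
python3 - <<'E'
from h import *
s=arm.sense();print(s["clock"],s["ee_pos"],s["contact_force"],s["width"],s["wrist_torque"],s["joint_pos"])
goto(179,0,[.5301,-.19,.15])
E
```

```text
16.5667 [ 0.52354987 -0.07892573  0.30204388] [-0.19558362  0.23945513 -4.72813635] 0.044426489326764115 [-0.04738486 -0.074557    0.00686726] [-2.29953147e-01  3.46548525e-01  1.73988520e+00  1.65738772e-03
  1.05726030e+00 -1.89562288e+00]
goal [ 0.53  -0.19   0.305] [-0.556 -0.02  -0.016] [-0.0005 -0.0006  0.0355]
```

>>> servo_tool --moves '[{"dx": -0.14,"dy": -0.005,"dz": 0,"wx": 0,"wy": 0,"wz": 0.009},{"dx": -0.28,"dy": -0.01,"dz": 0,"wx": 0,"wy": 0,"wz": 0.018},{"dx": -0.4,"dy": -0.015,"dz": 0,"wx": 0,"wy": 0,"wz": 0.026},{"dx": -0.5,"dy": -0.02,"dz": 0,"wx": 0,"wy": 0,"wz": 0.033},{"dx": -0.556,"dy": -0.02,"dz": 0,"wx": 0,"wy": 0,"wz": 0.0355}]'

```text
clock: 16.98
ee_pos: [0.5305, -0.1904, 0.3017]
tcp_rot: [-2.24, -2.2, 0.0]
contact_force: [0.8, -0.4, -4.5]
width: 0.0445
```

>>> servo_tool --moves '[{"dx": 0,"dy": 0,"dz": 0,"wx": 0,"wy": 0,"wz": 0},{"dx": 0,"dy": 0,"dz": 0,"wx": 0,"wy": 0,"wz": 0},{"dx": 0,"dy": 0,"dz": 0,"wx": 0,"wy": 0,"wz": 0}]'

```text
clock: 17.23
ee_pos: [0.5303, -0.1871, 0.3018]
tcp_rot: [-2.235, -2.202, -0.001]
contact_force: [-0.0, 0.1, -5.2]
width: 0.0449
```

```bash
python3 - <<'E'
from h import *
s=arm.sense();print(s["clock"],s["ee_pos"],s["contact_force"],s["width"],s["wrist_torque"])
goto(179,0,[.5301,-.19,.10]);goto(179,0,[.5301,-.19,.085])
p=arm.camera_params("wrist");np.savez("w8.npz",**{k:np.array(v) for k,v in p.items()});f=arm.grab_frame("wrist")
g=arm.grab_frame("scene");a=cv2.resize(g[180:310,170:330],(370,300),interpolation=cv2.INTER_CUBIC)
cv2.imwrite("pics/m8.png",np.hstack([a,f[0:300,110:530]]))
E
```

```text
17.2333 [ 0.53031718 -0.18712254  0.30184378] [-0.00642597  0.11674157 -5.24047136] 0.04492102147699034 [0.00974356 0.02546849 0.01284873]
goal [ 0.53  -0.19   0.255] [-0.015 -0.     0.234] [-0.0007 -0.0011  0.0008]
goal [ 0.53 -0.19  0.24] [-0.015 -0.     0.309] [-0.0007 -0.0011  0.0008]
```

View pics/m8.png

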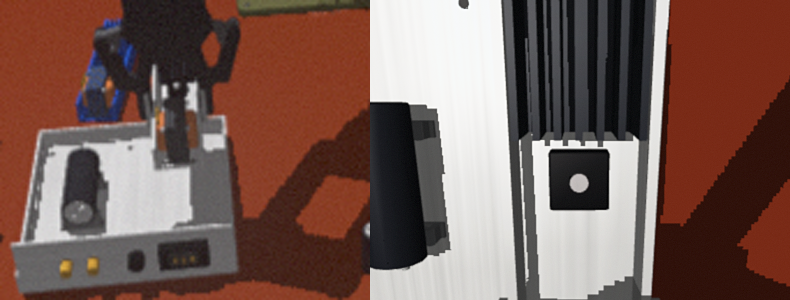

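The capacitor still lies in its saddles, and the channel hangs squarely with the heat sink inward and the transformer towards the inlet. Next I correct 3 mm in y and lower it to the holding height.

>>> servo_tool --moves '[{"dx": -0.005,"dy": 0,"dz": 0.06,"wx": 0,"wy": -0.001,"wz": 0},{"dx": -0.01,"dy": 0,"dz": 0.13,"wx": 0,"wy": -0.001,"wz": 0.001},{"dx": -0.015,"dy": 0,"dz": 0.2,"wx": -0.001,"wy": -0.001,"wz": 0.001},{"dx": -0.015,"dy": 0,"dz": 0.26,"wx": -0.001,"wy": -0.001,"wz": 0.001},{"dx": -0.015,"dy": 0,"dz": 0.3,"wx": -0.001,"wy": -0.001,"wz": 0.001}]'

```text
clock: 17.75
ee_pos: [0.5303, -0.1898, 0.2413]
tcp_rot: [2.24, 2.202, 0.001]
contact_force: [0.2, -0.6, -5.8]
width: 0.0445
```

>>> servo_tool --moves '[{"dx": 0,"dy": 0,"dz": 0,"wx": 0,"wy": 0,"wz": 0},{"dx": 0,"dy": 0,"dz": 0,"wx": 0,"wy": 0,"wz": 0},{"dx": 0,"dy": 0,"dz": 0,"wx": 0,"wy": 0,"wz": 0},{"dx": 0,"dy": 0,"dz": 0,"wx": 0,"wy": 0,"wz": 0},{"dx": 0,"dy": 0,"dz": 0,"wx": 0,"wy": 0,"wz": 0}]'

```text
clock: 18.17
ee_pos: [0.5311, -0.1911, 0.2432]
tcp_rot: [2.239, 2.198, 0.002]
contact_force: [-0.3, -0.2, -5.2]
width: 0.0444
```

```bash
python3 - <<'E'
from h import *
s=arm.sense();print(s["clock"],s["ee_pos"],s["contact_force"],s["width"],s["wrist_torque"])
goto(179,0,[.5301,-.19,.0865])
g=arm.grab_frame("side");save("s9",g,290,440,160,270,5);cv2.imwrite("pics/side9.png",g)
p=arm.camera_params("side")
R=Ro.from_rotvec(s["tcp_rot"]);yaw=np.radians(-1.02);u=np.array([np.cos(yaw),np.sin(yaw),0]);v=np.array([-u[1],u[0],0])
m=s["ee_pos"]-[0,0,.1775]-.028*u
for n,a,b,h in(("tr +y bot",.1,.023,0),("tr +y top",.1,.023,.025),("hs +y bot",-.1,.023,0),("hs +y top",-.1,.023,.025),("hs -y top",-.1,-.023,.025)):
    print(n,((proj(p,m+a*u+b*v+[0,0,h])[0]-[290,160])*5).round())
E
```

```text
18.1667 [ 0.53109917 -0.19110233  0.24317354] [-0.34612966 -0.16096929 -5.18392391] 0.04442478891386948 [-0.04392823 -0.03628959  0.04842224]
goal [ 0.53  -0.19   0.242] [ 0.005 -0.005  0.008] [ 0.0013  0.0006 -0.0003]
tr +y bot [198. 246.]
tr +y top [198. 215.]
hs +y bot [459. 383.]
hs +y top [463. 351.]
hs -y top [506. 311.]
```

View pics/s9.png

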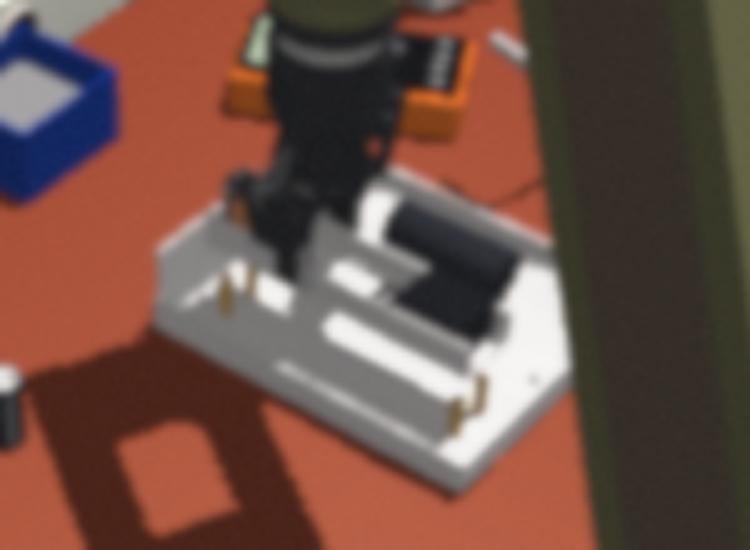

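The side view shows the channel level, about 2.5 cm clear above the standoffs. Its flange-top line runs to about (465,350), matching the predicted (463,351). The capacitor lies in its saddles. I'm handing in.

```bash
python3 - <<'E'
from h import *
s=arm.sense();print(s["clock"],s["ee_pos"],np.abs(s["joint_velocities"]).max(),s["contact_force"],s["width"]);print(arm.hand_in())
E
```

```text
18.2167 [ 0.53096308 -0.19115118  0.24307435] 0.004019474616232708 [-0.08593592 -0.13080371 -4.43611107] 0.04459391068540276
the job is handed in; nothing more can be done
None
```

I laid the large capacitor in the two V-saddles and let go of it. Then I gripped the silver channel at its balance point, lifted it, and handed in while still holding it over the standoffs. The job took 18.2 s of the 53 s allowed; the hand-in gave no verdict.

- **Capacitor:** the pictures taken after release show it lying straight in both saddles, terminals towards the inlet panel. The first attempt at laying it ran close to the arm's wrist singularity, so I turned the tool half round and laid it from the outer side instead.
- **Channel:** it is held with the transformer towards the inlet panel. From the measured arm pose, its underside is about 26 mm above the standoff tops, about 1 mm off centre and level to about 0.3 degrees. In the last side picture the flange line matches where a level channel should appear. That picture is coarse: the lower corner at the heat-sink end is about 2 pixels off the prediction.
- **Last readings:** the load on the wrist was about 5 N, which is the channel's own weight, with almost no turning moment. The joints were at rest, and the fingers had stopped on the flanges at 44.5 mm.

I didn't check every other object on the bench one by one. The highest contact force I read was about 10 N, while seating the capacitor, and no unexpected contact showed in the readings.

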